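# Feed the sanding block down the returns chute

## Robot

A 7-joint arm with a two-finger parallel gripper is mounted at the origin on a cart in front of the work surface, level with it; the furniture and walls round the work are solid. World frame = base frame: x ahead of the robot, y to its left, z up, the work surface at z = 0. Lengths are in m, angles in rad, forces in N, time in s.
With the tool pointing down it reaches from about 0.425 to 0.925 m from the base axis. Payload 6.8 kg.
Tool frame: the origin (TCP) lies at the very end of the fingers, on their centre line; the grasp point (between the pads) lies bot.hold_point_z behind it (bot.hold_point_z is the distance from the TCP to the grasp point, in m); x points along the fingers, z is the direction in which the jaws open and shut, and the axes are right-handed (so a half turn about x gives the same grasp; the last joint's range is limited). The gripper opens to 85 mm and grips with 20 to 120 N. Pads are 22 mm wide; open, the fingers measure 114 mm over their backs; the gripper's body (76 mm by 85 mm) begins 54 mm behind the grasp point. The pads swing forward as they close: fully open they stand 13 mm farther back than shut.
Start: joints at [1.064, 0.477, 0.022, 1.555, -0.011, 1.109, -0.083], TCP at [0.262, -0.622, 0.231] pointing down, gripper open.
Joint ranges: [-2.96, 2.96], [-0.34, 2.1], [-1.41, 1.46], [0.24, 2.44], [-1.37, 4.51], [0.17, 1.92], [-2.96, 2.96]. Speed limits (rad/s): [2.39, 2.39, 3.14, 3.14, 3.14, 3.14, 3.14].

## Interface

Orientations are given as a unit quaternion [w, x, y, z].
In Python, from station import bot gives the robot as it stands.
- The arm moves only by the tool drive_tool, never from a script. Its arguments are lists of equal length, an entry for each row: "slide": the shift along the world's x, y, z in mm, a list of three; "turn": the turn, a rotation vector about the world's x, y, z in rad, a list of three; "gripper": the opening, from 0 (shut) to 1 (fully open). A call has 1 to 10 rows; each row is the pose to reach, as a shift and turn from the pose measured when the call began; what a row does not reach only later rows make up. A row lasts 1/10 s, in which the tool goes at most 50 mm and 8.59 degrees, less where a joint would pass 70% of its speed; a pose out of reach is approached as far as the arm can. A call with a gripper value outside its range is refused whole. The fingers move at their own pace and stop on an object; "squeeze" is the grip in N (left out, the last holds). Time passes only in rows, so rows that repeat a pose let the fingers close. It gives the time, the measured TCP pose, the force and the opening at its end, in the units of the state.
- bot.get_obs(): the state, without advancing time (a new reading comes with each control period).
- bot.read_camera(name): name is "side" or "top"; returns a dict with "color" (400x640x3 uint8, red, green, blue), "fovy" (degrees; the focal length in pixels is half the picture's height over the tangent of half this angle, whatever the lens; pixels are square), "cx", "cy" (the principal point, pixels), "R" (3x3) and "t" (3): a world point X has camera coordinates R X + t. Camera axes: x right, y down, z forward; pixel columns grow to the right and rows downward; lengths in m; the calibration is good to about 2 mm. A picture is of the moment at which its call begins. There is no depth.
- bot.hand_in(): hands the job in, once; it reports no verdict.
The state is a dict: "t": time; "q": joint angles; "joint_vel": joint speeds; "joint_torque": joint torques, N m; "eef_pos": TCP position; "tool_rot": TCP orientation; "contact_force": force on the tool from outside, world axes, zero at the start; "torque": the same for the moment, N m; "gripper_width": opening from 0.0 (shut) to 1.0 (fully open).
Only numpy, scipy, OpenCV 4.12 (cv2) and the standard library are available. Lean on these libraries where they do the work, as an engineer would, in place of code of your own. Each camera call takes 0.05 s, during which the arm holds its last target.

## Task

Send the sanding block that lies on the feed deck back down the returns chute: push it along the deck with the fingertips, through the hanging yellow flap, until it slides down into the bin behind, then draw back so that the flap hangs shut again. Only push it; do not pick it up. Leave the two sand cores and the wooden wedge beside the chute where they are.

Things in the scene. Friction and masses are not known exactly. Their poses are not given: they have to be found in the camera images.
- chute: Grey and bare-metal returns chute, fixed on the bench. Origin on the bench, under the middle of the flap; x points level in the feed direction (along the deck, through the flap, into the bin), y to the left of that, z up. Level aluminium feed deck: top at z = 75 mm, from x = -260 to -20, 240 mm wide (y = +-120), open at the rear, side lips 5 mm high.
- mouth (a point): Middle of the mouth's sill, at deck level, chute x = -12 mm. The mouth is 94 mm wide between upright cheeks (chute x = -15 to 85) and 54 mm high; header bar and clear roof reach 60 mm above deck level. Two funnel wings 36 mm high lead to it from about chute x = -59, y = +-86 mm.
- deck_end (a point): Middle of the deck's far edge, chute x = -20 mm, z = 75 mm. Here a slippery steel slide falls at 30 degrees to the bin: a block whose middle has been pushed past this edge tips and slides down by itself.
- bin_floor (a point): Middle of the floor of the open-topped bin, 5 mm above the bench. The floor runs from chute x = 101 (foot of the slide) to 216 mm, 94 mm wide; bin walls 70 mm high.
- flap (a joint): Swing of the yellow flap, rad: 0 = hanging shut, grows (to 1.5) as its lower edge swings inward to the chute's +x. Light (30 g), 86 mm wide, 54 mm from hinge to lower edge, no spring: it falls shut by its own weight once nothing is under it.
- flap_hinge (a point): Middle of the flap's hinge line, 121 mm above the bench and 46 mm above deck level; axes as the chute's.
- block_center (a point): Centre of the sanding block: cork body with black abrasive paper below, 62 mm wide (its x), 110 mm long (its y), 30 mm high (z up); 0.17 to 0.35 kg. It starts flat on the feed deck (centre 15 mm above deck level), its y axis pointing roughly back along the deck (chute -x), off the centre line and askew by up to 0.3 rad.
- core_center (a point): Centre of a tall-necked tan sand core standing on the bench left of the deck (seen in the feed direction), 38 mm wide, 62 mm high. Bystander.
- wedge_center (a point): Centre of a pale wooden wedge, 30 x 90 x 24 mm, lying on the bench left of the bin. Bystander.
- stub_core_center (a point): Centre of a squat tan sand core, 48 mm wide, 50 mm high, standing on the bench right of the chute. Bystander.
Not all that is in view belongs to the job. There is more than one size of the part that bears block_center; the job needs the middle-sized.

How it is judged:
On the way:
1. the block pushes the flap open (value of joint flap above 0.5 rad and x of block_center in the frame of chute above -0.075 m and z of block_center in the frame of chute above 0.05 m), for 0.05 s.
At the end, for the whole second after the job is handed in: the block lies at rest in the bin or at the foot of the slide, its centre 70 to 200 mm past the flap, within 47 mm of the centre line and less than 70 mm above the bench; the flap hangs shut within 0.08 rad; both cores and the wedge within 30 mm of where they stood (x of block_center in the frame of chute between 0.07 and 0.2 m and y of block_center in the frame of chute between -0.047 and 0.047 m and z of block_center in the frame of chute below 0.07 m and value of joint flap below 0.08 rad and linear speed of block below 0.02 m/s and distance of each of core_center, wedge_center, stub_core_center from where it was at the start of the episode below 0.03 m); the robot touches nothing.
It fails at once if the block is lifted (its centre more than 3 cm above where it lay on the deck) (height (world z) of block_center above 0.12 m).
It fails at once if the tall-necked sand core is moved by more than 3 cm (distance of core_center from where it was at the start of the episode above 0.03 m).
It fails at once if the wooden wedge is moved by more than 3 cm (distance of wedge_center from where it was at the start of the episode above 0.03 m).
It fails at once if the squat sand core is moved by more than 3 cm (distance of stub_core_center from where it was at the start of the episode above 0.03 m).
It also fails if it takes over 51 s, if anything falls off the work surface, if the arm or the gripper's body presses on something with over 40 N, if the wrist force passes 120 N, or if a joint passes its speed limit or range.

## Working session

There is one attempt and no reset: what is moved stays moved. The work goes in short steps, Python scripts to look and compute and a tool call to move; the robot and the scene stay as the last step left them, time stands still between calls to the robot, and variables do not carry over. Pictures are saved under pics/ and viewed, and the job is handed in when it is done.

Besides the shell and the picture viewer there is one more tool, called after "Emit:" in YAML: its name, and indented under it one key for each argument. drive_tool: Moves the arm, as the interface text tells. Its arguments: {"type":"object","properties":{"slide":{"type":"array"},"turn":{"type":"array"},"gripper":{"type":"array"},"squeeze":{"type":"number"}},"required":["slide","turn","gripper"]}

```bash
mkdir -p pics; ls
python3 - <<'E'
from station import bot
import cv2,json
for n in("side","top"):
    c=bot.read_camera(n); cv2.imwrite(f"pics/{n}0.png",c["color"][:,:,::-1]); print(n,c["fovy"],c["cx"],c["cy"],c["R"],c["t"],[k for k in c])
o=bot.get_obs();print(o, bot.hold_point_z)
E
```

```text
pics
side 53.94996539312082 319.0921630003632 199.13974138019785 [[ 0.99700661 -0.07230291 -0.02738826]
 [-0.05018876 -0.33576707 -0.94060702]
 [ 0.05881255  0.93916599 -0.33839078]] [-0.54236462  0.12322735  1.24294551] ['color', 'fovy', 'cx', 'cy', 'R', 't']
top 55.464136324449825 318.02697815851866 197.18930850715452 [[ 1.70696447e-02 -9.99854209e-01 -4.33470773e-04]
 [-9.71695552e-01 -1.64867495e-02 -2.35660649e-01]
 [ 2.35619145e-01  4.44384517e-03 -9.71835310e-01]] [-0.06832329  0.58229668  0.90724732] ['color', 'fovy', 'cx', 'cy', 'R', 't']
{'t': 0.1, 'q': array([ 1.06388678,  0.47771152,  0.02234058,  1.55631582, -0.01146383,
        1.10929133, -0.08310685]), 'joint_vel': array([-0.00044373, -0.00158184, -0.00194974, -0.00396689,  0.00058746,
       -0.00105631,  0.00093294]), 'joint_torque': array([ 5.65854163e-03, -5.97752237e+01,  1.61407158e+00, -2.81952274e+01,
        1.27627503e-02,  5.01862567e-03,  4.70533428e-05]), 'eef_pos': array([ 0.26190156, -0.62156434,  0.23044239]), 'tool_rot': array([ 0.58864391,  0.39130785,  0.58963864, -0.39077205]), 'contact_force': array([-0.0609513 ,  0.21492419, -0.14906435]), 'torque': array([-0.01759481, -0.01186693, -0.01283234]), 'gripper_width': 1.000502344383586} 0.0187
```

View pics/side0.png

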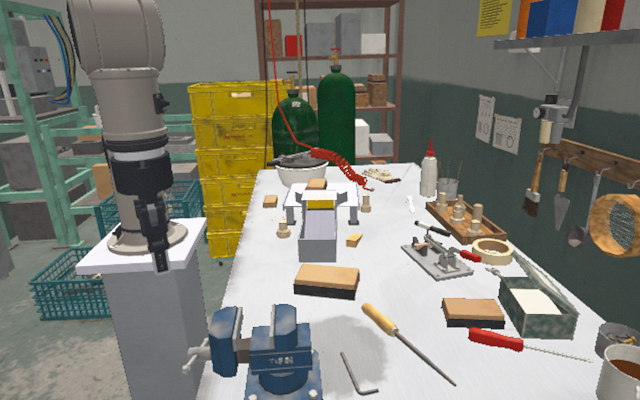

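View pics/top0.png

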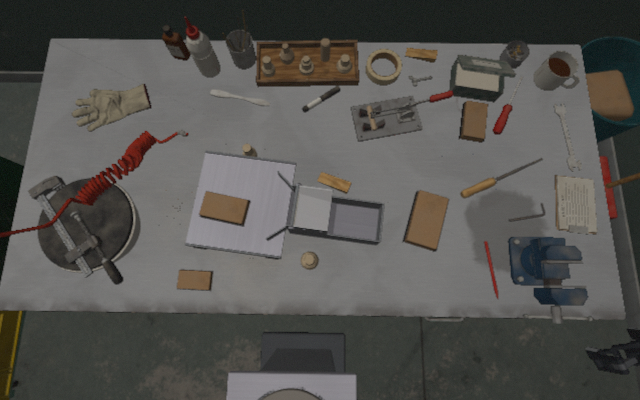

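The top view shows the chute with its feed direction to image right (roughly world -y). Cork blocks that could be taken for the target:
- on the deck at top (225,208)
- big, on the bench at (427,220)
- small, on the bench at (195,280)
- on the bench at (475,120)

The one on the deck fits the description. I'll check its size next.

```bash
cat > h.py <<'E'
import numpy as np,cv2
from station import bot
def K(c):
    f=200/np.tan(np.radians(c["fovy"]/2)); return f,c["cx"],c["cy"]
def ray(c,uv,z):
    f,cx,cy=K(c);R=np.array(c["R"]);t=np.array(c["t"])
    o=-R.T@t; d=R.T@np.array([(uv[0]-cx)/f,(uv[1]-cy)/f,1]); return o+d*(z-o[2])/d[2]
def proj(c,X):
    f,cx,cy=K(c);p=np.array(c["R"])@np.array(X)+c["t"]; return np.array([cx+f*p[0]/p[2],cy+f*p[1]/p[2]])
def cork(c):
    h=cv2.cvtColor(c["color"],cv2.COLOR_RGB2HSV)
    return cv2.inRange(h,(8,90,60),(22,255,255))
E
python3 - <<'E'
from h import *
c=bot.read_camera("top");m=cork(c)
cs,_=cv2.findContours(m,0,2)
for k in cs:
    a=cv2.contourArea(k)
    if a>150:
        r=cv2.minAreaRect(k);b=cv2.boxPoints(r)
        z=.105 if abs(r[0][0]-225)<15 and abs(r[0][1]-208)<15 else .03
        p=[ray(c,q,z) for q in b]
        print(a,np.round(r[0]),np.round([np.linalg.norm(p[i]-p[(i+1)%4]) for i in (0,1)],3),np.round(np.mean(p,0),3),np.round(np.array(p)[:,:2],3).tolist())
im=c["color"][:,:,::-1]
cv2.imwrite("pics/crop1.png",cv2.resize(im[140:300,170:400],None,fx=3.4,fy=3.4,interpolation=cv2.INTER_CUBIC))
s=bot.read_camera("side")["color"][:,:,::-1]
cv2.imwrite("pics/crop2.png",cv2.resize(s[160:270,240:390],None,fx=5,fy=5,interpolation=cv2.INTER_CUBIC))
E
```

```text
534.5 [194. 280.] [0.045 0.084] [0.372 0.254 0.03 ] [[0.351, 0.295], [0.396, 0.297], [0.394, 0.213], [0.348, 0.212]]
995.5 [223. 207.] [0.061 0.111] [0.545 0.173 0.105] [[0.526, 0.231], [0.587, 0.224], [0.564, 0.115], [0.505, 0.124]]
1579.5 [427. 219.] [0.145 0.084] [ 0.539 -0.346  0.03 ] [[0.48, -0.285], [0.618, -0.327], [0.597, -0.409], [0.46, -0.364]]
238.5 [478. 187.] [0.104 0.022] [ 0.627 -0.488  0.03 ] [[0.615, -0.437], [0.66, -0.53], [0.64, -0.538], [0.595, -0.445]]
298.0 [334. 182.] [0.031 0.087] [ 0.637 -0.1    0.03 ] [[0.639, -0.055], [0.668, -0.065], [0.635, -0.146], [0.607, -0.134]]
741.5 [474. 119.] [0.111 0.065] [ 0.826 -0.494  0.03 ] [[0.775, -0.453], [0.884, -0.471], [0.878, -0.536], [0.769, -0.516]]
1598.5 [610.  94.] [0.124 0.15 ] [ 0.911 -0.888  0.03 ] [[0.974, -0.828], [0.998, -0.949], [0.848, -0.946], [0.825, -0.828]]
226.5 [421.  54.] [0.035 0.089] [ 1.032 -0.354  0.03 ] [[1.018, -0.308], [1.053, -0.312], [1.046, -0.4], [1.011, -0.395]]
3147.0 [307.  61.] [0.304 0.136] [ 1.005 -0.018  0.03 ] [[1.067, 0.136], [1.079, -0.167], [0.943, -0.168], [0.931, 0.127]]
```

View pics/crop1.png

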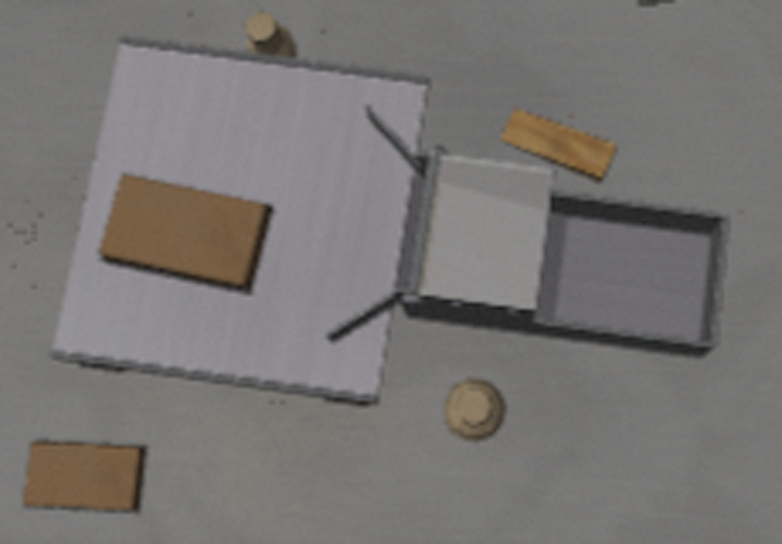

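View pics/crop2.png

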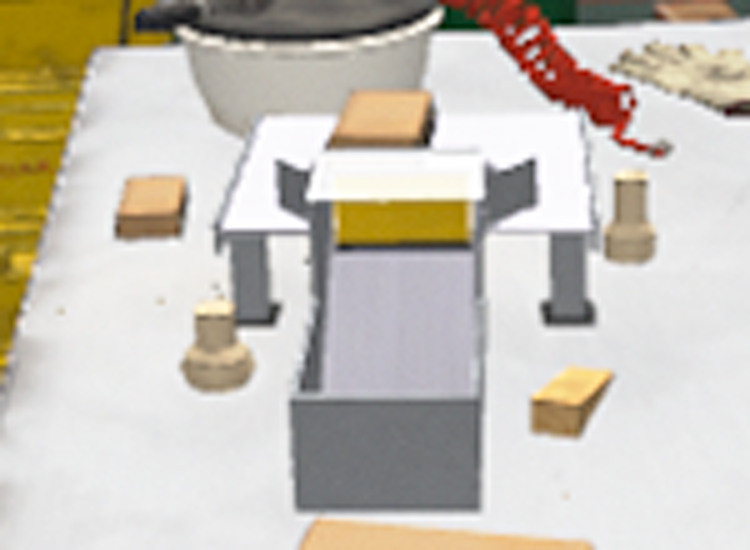

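The crop confirms it. The deck block (crop 185,232) measures 61 x 111 mm, the middle size, and lies on the deck. The deck corners in the crop are about (122,42), (428,82), (378,401) and (53,357). Next is the chute frame.

```bash
cat >> h.py <<'E'
def fr(c,pts,z): return np.array([ray(c,(170+u/3.4-.35,140+v/3.4-.35),z) for u,v in pts])
E
python3 - <<'E'
from h import *
c=bot.read_camera("top")
P=fr(c,[(122,42),(428,82),(378,401),(53,357)],.079)[:,:2]
L=np.array([[-.26,.12],[-.02,.12],[-.02,-.12],[-.26,-.12]])
print(P.round(4),[np.linalg.norm(P[i]-P[(i+1)%4]).round(4) for i in range(4)])
a=L-L.mean(0);b=P-P.mean(0)
th=np.arctan2((a[:,0]*b[:,1]-a[:,1]*b[:,0]).sum(),(a*b).sum())
R=np.array([[np.cos(th),-np.sin(th)],[np.sin(th),np.cos(th)]])
t=P.mean(0)-R@L.mean(0)
print("th",th,"t",t,"res",(P-L@R.T-t).round(4).tolist())
# check: bin far rim z .075, roof corners
B=fr(c,[(725,218),(712,350),(403,297),(432,152)],.075)[:,:2]
print("bin far corners/.. chute", ((B-t)@R).round(4).tolist())
m=cork(c);cs,_=cv2.findContours(m,0,2)
k=[k for k in cs if cv2.pointPolygonTest(k,(223,207),False)>0][0]
p=np.array([ray(c,q,.105)[:2] for q in cv2.boxPoints(cv2.minAreaRect(k))])
q=(p-t)@R;print("block",q.round(4).tolist(),q.mean(0))
d=q[2]-q[1];print("yaw off chute x",np.arctan2(d[1],d[0]))
np.savez("ch.npz",R=R,t=t,th=th)
for X in [(-.15,0),(-.32,0),(0,0),(.1,0)]: print(X,R@X+t)
C=np.array(c["R"]);print("cam",-C.T@c["t"])
# reproject chute features
im=c["color"][:,:,::-1].copy()
for x,y,z in [(-.26,.12,.075),(-.26,-.12,.075),(-.02,.12,.075),(-.02,-.12,.075),(-.059,.086,.111),(-.059,-.086,.111),(.216,.047,.07),(.216,-.047,.07),(0,.047,.135),(0,-.047,.135)]:
    w=R@(x,y)+t; u=proj(c,[*w,z]); cv2.circle(im,(int(round(u[0])),int(round(u[1]))),1,(0,0,255),-1)
cv2.imwrite("pics/chk.png",cv2.resize(im[140:300,170:400],None,fx=3.4,fy=3.4,interpolation=cv2.INTER_CUBIC))
E
```

```text
[[0.6978 0.2381]
 [0.6694 0.0015]
 [0.4274 0.03  ]
 [0.455  0.2672]] [np.float64(0.2383), np.float64(0.2437), np.float64(0.2388), np.float64(0.2445)]
th -1.688729778801289 t [ 0.54594222 -0.00483387] res [[0.0021, -0.0011], [0.002, 0.0006], [-0.0017, 0.0009], [-0.0023, -0.0003]]
bin far corners/.. chute [[0.2147, 0.0473], [0.2146, -0.0523], [-0.0148, -0.044], [-0.01, 0.0685]]
block [[-0.232, -0.0476], [-0.2318, 0.0134], [-0.1212, 0.0042], [-0.1231, -0.0563]] [-0.17699999 -0.02160137]
yaw off chute x -0.082692662981978
(-0.15, 0) [0.56359126 0.14412422]
(-0.32, 0) [0.58359351 0.31294338]
(0, 0) [ 0.54594222 -0.00483387]
(0.1, 0) [ 0.5341762  -0.10413926]
cam [ 0.35321651 -0.06274482  1.01888978]
```

View pics/chk.png

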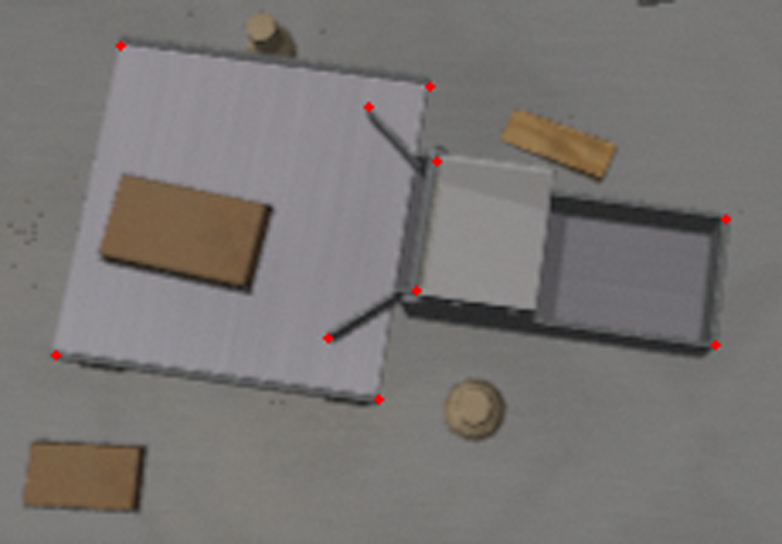

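```bash
cat > st.py <<'E'
from h import *
from scipy.spatial.transform import Rotation as Ro
d=np.load("ch.npz");R,t,th=d["R"],d["t"],float(d["th"])
def rot(o): return Ro.from_quat(o["tool_rot"],scalar_first=True).as_matrix()
def state(yaw=0.0,target=None):
    """target: chute (x,y,z) of TCP; yaw of the push face off chute x"""
    o=bot.get_obs();M=rot(o);p=o["eef_pos"]
    print("t",round(o["t"],2),"tcp",p.round(4),"chute",((p[:2]-t)@R).round(4),"F",o["contact_force"].round(1),"w",round(o["gripper_width"],3),"q",o["q"].round(2))
    print("toolx",M[:,0].round(3),"toolz",M[:,2].round(3),"yaw of toolz off chute y",(np.arctan2(M[1,2],M[0,2])-(th+np.pi/2)).round(4))
    for s in (1,-1):
        a=th+yaw+np.pi/2; z=s*np.array([np.cos(a),np.sin(a),0]);x=np.array([0,0,-1.])
        T=np.c_[x,np.cross(z,x),z]; print("turn",s,(Ro.from_matrix(T@M.T)).as_rotvec().round(3))
    if target is not None:
        w=np.r_[R@target[:2]+t,target[2]];print("target",w.round(4),"slide mm",((w-p)*1000).round(1))
def block():
    c=bot.read_camera("top");m=cork(c)
    m[260:]=0;m[:150]=0;m[:,:150]=0;m[:,385:]=0
    # drop the wedge
    cs,_=cv2.findContours(m,0,2)
    for k in cs:
        if cv2.contourArea(k)<150: continue
        r=cv2.minAreaRect(k)
        p=np.array([ray(c,q,.105)[:2] for q in cv2.boxPoints(r)]);q=(p-t)@R
        e=[q[1]-q[0],q[2]-q[1]];l=[np.linalg.norm(v) for v in e];v=e[int(np.argmax(l))];v=v*np.sign(v[0])
        print("blob",cv2.contourArea(k),np.round(r[0]),"chute ctr",q.mean(0).round(4),"sizes",np.round(l,4),"yaw",np.arctan2(v[1],v[0]).round(3))
    return c
E
python3 - <<'E'
from st import *
state(-0.083,(-.275,-.0135,.30)); block()
E
```

```text
t 0.25 tcp [ 0.262  -0.6218  0.2308] chute [ 0.6461 -0.2094] F [0.3 1.  0.2] w 1.0 q [ 1.06  0.48  0.02  1.56 -0.01  1.11 -0.08]
toolx [-0.     0.001 -1.   ] toolz [ 0.388 -0.922 -0.001] yaw of toolz off chute y -1.0541
turn 1 [-0.001 -0.001  0.971]
turn -1 [-1.000e-03  1.000e-03 -2.171e+00]
target [0.5649 0.2698 0.3   ] slide mm [302.9 891.6  69.2]
blob 997.0 [223. 207.] chute ctr [-0.177  -0.0215] sizes [0.0611 0.111 ] yaw -0.083
blob 299.0 [334. 182.] chute ctr [0.0834 0.08  ] sizes [0.0285 0.0802] yaw -0.262
```

Emit:
drive_tool:
  slide:
    - [0,0,40]
    - [10,20,75]
    - [40,60,75]
    - [70,100,75]
    - [100,145,75]
    - [130,190,75]
    - [160,235,75]
    - [190,280,75]
    - [220,325,75]
    - [235,370,75]
  turn:
    - [0,0,0]
    - [0,0,0.1]
    - [0,0,0.2]
    - [0,0,0.3]
    - [0,0,0.4]
    - [0,0,0.5]
    - [0,0,0.6]
    - [0,0,0.7]
    - [0,0,0.8]
    - [0,0,0.9]
  gripper: [1,0.35,0.35,0.35,0.35,0.35,0.35,0.35,0.35,0.35]

```text
t: 1.3
eef_pos: [0.4915, -0.2662, 0.3061]
tool_rot: [0.701, 0.094, 0.701, -0.094]
contact_force: [0.9, -0.4, -1.2]
gripper_width: 0.348
```

```bash
python3 -c "
from st import *
state(-0.083,(-.275,-.0135,.30))"
```

```text
t 1.3 tcp [ 0.4915 -0.2662  0.3061] chute [ 0.2659 -0.0233] F [ 0.9 -0.4 -1.2] w 0.348 q [ 0.65  0.24 -0.32  1.73  0.08  1.19  0.04]
toolx [ 0. -0. -1.] toolz [ 0.964 -0.265  0.   ] yaw of toolz off chute y -0.15
turn 1 [0.    0.    0.067]
turn -1 [ 0.    -0.    -3.075]
target [0.5649 0.2698 0.3   ] slide mm [ 73.4 536.   -6.1]
```

Emit:
drive_tool:
  slide:
    - [10,45,0]
    - [20,90,0]
    - [30,135,0]
    - [40,180,0]
    - [50,230,0]
    - [60,280,0]
    - [65,330,0]
    - [70,380,0]
    - [73,430,0]
    - [73,470,0]
  turn:
    - [0,0,0.03]
    - [0,0,0.067]
    - [0,0,0.067]
    - [0,0,0.067]
    - [0,0,0.067]
    - [0,0,0.067]
    - [0,0,0.067]
    - [0,0,0.067]
    - [0,0,0.067]
    - [0,0,0.067]
  gripper: [0.35,0.35,0.35,0.35,0.35,0.35,0.35,0.35,0.35,0.35]

```text
t: 2.3
eef_pos: [0.5643, 0.2066, 0.3062]
tool_rot: [0.704, 0.071, 0.703, -0.07]
contact_force: [1.0, 0.2, 0.2]
gripper_width: 0.349
```

```bash
python3 -c "
from st import *
state(-0.083,(-.275,-.0135,.16))"
```

```text
t 2.3 tcp [0.5643 0.2066 0.3062] chute [-0.2121 -0.0066] F [1.  0.2 0.2] w 0.349 q [-0.01  0.35 -0.58  1.62  0.2   1.23 -0.83]
toolx [ 0.001  0.001 -1.   ] toolz [ 0.98  -0.199  0.   ] yaw of toolz off chute y -0.082
turn 1 [-0.001  0.001 -0.001]
turn -1 [-1.000e-03 -1.000e-03  3.141e+00]
target [0.5649 0.2698 0.16  ] slide mm [   0.6   63.2 -146.2]
```

Emit:
drive_tool:
  slide:
    - [0,30,0]
    - [0,63,0]
    - [0,63,-40]
    - [0,63,-80]
    - [0,63,-115]
    - [0,63,-146]
    - [0,63,-146]
    - [0,63,-146]
  turn:
    - [0,0,0]
    - [0,0,0]
    - [0,0,0]
    - [0,0,0]
    - [0,0,0]
    - [0,0,0]
    - [0,0,0]
    - [0,0,0]
  gripper: [0.35,0.35,0.35,0.35,0.35,0.35,0.35,0.35]

```text
t: 3.1
eef_pos: [0.5645, 0.2698, 0.1606]
tool_rot: [0.704, 0.071, 0.704, -0.07]
contact_force: [-0.3, 0.8, 0.5]
gripper_width: 0.353
```

```bash
python3 -c "
from st import *
state(-0.083,(-.275,-.0135,.086))
c=block();s=bot.read_camera('side')
a=cv2.resize(c['color'][130:290,130:330,::-1],None,fx=3.0,fy=3.0);b=cv2.resize(s['color'][90:250,240:390,::-1],None,fx=2.5,fy=2.5)
cv2.imwrite('pics/a1.png',a);cv2.imwrite('pics/b1.png',b)"
```

```text
t 3.1 tcp [0.5645 0.2698 0.1606] chute [-0.2749 -0.0139] F [-0.3  0.8  0.5] w 0.353 q [-0.14  0.53 -0.55  1.72  0.32  0.99 -1.01]
toolx [ 0.     0.001 -1.   ] toolz [ 0.98  -0.199  0.   ] yaw of toolz off chute y -0.082
turn 1 [-0.001  0.    -0.001]
turn -1 [-0.000e+00 -1.000e-03  3.141e+00]
target [0.5649 0.2698 0.086 ] slide mm [  0.4   0.1 -74.6]
blob 992.0 [223. 208.] chute ctr [-0.1767 -0.0218] sizes [0.0611 0.1116] yaw -0.08
blob 298.5 [334. 182.] chute ctr [0.0835 0.0803] sizes [0.0284 0.0802] yaw -0.27
```

View pics/a1.png

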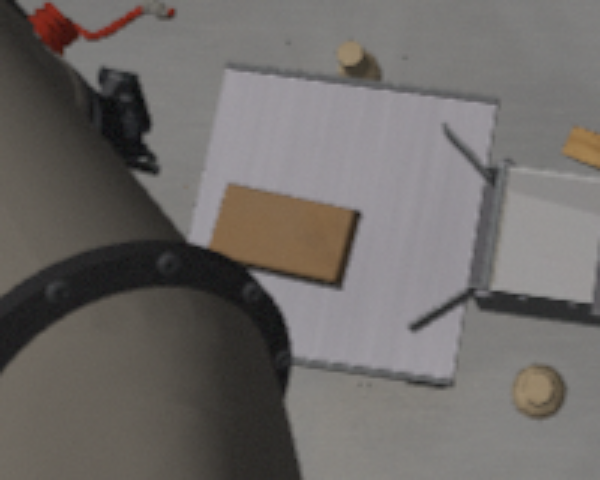

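View pics/b1.png

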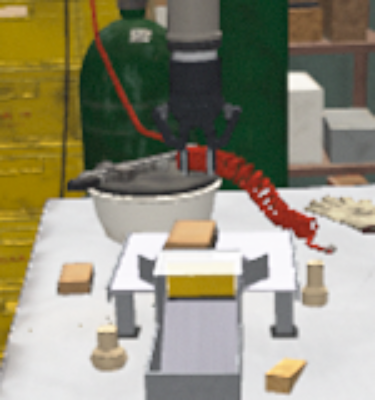

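The hand (side crop 195,155) stands behind the block and nothing has moved. Descending.

Emit:
drive_tool:
  slide:
    - [0,0,-20]
    - [0,0,-40]
    - [0,0,-60]
    - [0,0,-74]
    - [0,0,-74]
  turn:
    - [0,0,0]
    - [0,0,0]
    - [0,0,0]
    - [0,0,0]
    - [0,0,0]
  gripper: [0.35,0.35,0.35,0.35,0.35]

```text
t: 3.7
eef_pos: [0.5652, 0.2701, 0.0879]
tool_rot: [0.704, 0.071, 0.703, -0.07]
contact_force: [-0.1, 0.2, 0.6]
gripper_width: 0.35
```

```bash
python3 -c "
from st import *
state(-0.083,(-.240,-.0162,.086))
s=bot.read_camera('side')
b=cv2.resize(s['color'][120:250,240:390,::-1],None,fx=4,fy=4)
cv2.imwrite('pics/b2.png',b)"
```

```text
t 3.7 tcp [0.5652 0.2701 0.0879] chute [-0.2753 -0.0132] F [-0.1  0.2  0.6] w 0.35 q [-0.17  0.61 -0.51  1.77  0.38  0.86 -1.06]
toolx [ 0.002  0.002 -1.   ] toolz [ 0.98  -0.199  0.002] yaw of toolz off chute y -0.0823
turn 1 [-0.002  0.002 -0.001]
turn -1 [-4.000e-03 -2.000e-03  3.141e+00]
target [0.5581 0.2354 0.086 ] slide mm [ -7.1 -34.7  -1.9]
```

View pics/b2.png

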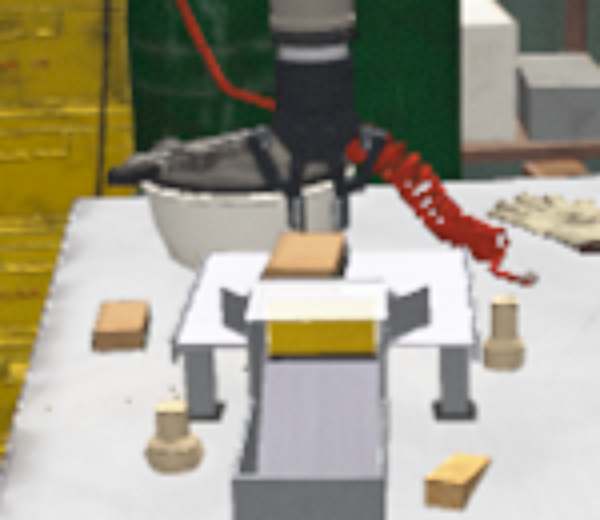

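Emit:
drive_tool:
  slide:
    - [-2,-8,-3]
    - [-4,-16,-3]
    - [-5,-24,-3]
    - [-6,-30,-3]
    - [-7,-35,-3]
    - [-8,-40,-3]
    - [-8,-40,-3]
  turn:
    - [0,0,0]
    - [0,0,0]
    - [0,0,0]
    - [0,0,0]
    - [0,0,0]
    - [0,0,0]
    - [0,0,0]
  gripper: [0.35,0.35,0.35,0.35,0.35,0.35,0.35]

```text
t: 4.45
eef_pos: [0.5578, 0.23, 0.0861]
tool_rot: [0.705, 0.072, 0.702, -0.07]
contact_force: [-0.4, -0.2, 0.9]
gripper_width: 0.349
```

```bash
python3 -c "
from st import *
state(0,(-.145,.002,.085))
c=block()
a=cv2.resize(c['color'][130:290,130:330,::-1],None,fx=3.0,fy=3.0);cv2.imwrite('pics/a3.png',a)"
```

```text
t 4.45 tcp [0.5578 0.23   0.0861] chute [-0.2346 -0.0158] F [-0.4 -0.2  0.9] w 0.349 q [-0.11  0.58 -0.52  1.82  0.38  0.83 -1.01]
toolx [ 0.004  0.002 -1.   ] toolz [ 0.98  -0.199  0.003] yaw of toolz off chute y -0.0828
turn 1 [-0.002  0.004  0.083]
turn -1 [ 6.000e-03  3.000e-03 -3.059e+00]
target [0.565  0.1389 0.085 ] slide mm [  7.2 -91.1  -1.1]
blob 377.5 [232. 200.] chute ctr [-0.16   -0.0004] sizes [0.0431 0.1142] yaw -0.42
blob 300.0 [334. 182.] chute ctr [0.0834 0.08  ] sizes [0.0285 0.0802] yaw -0.262
```

View pics/a3.png

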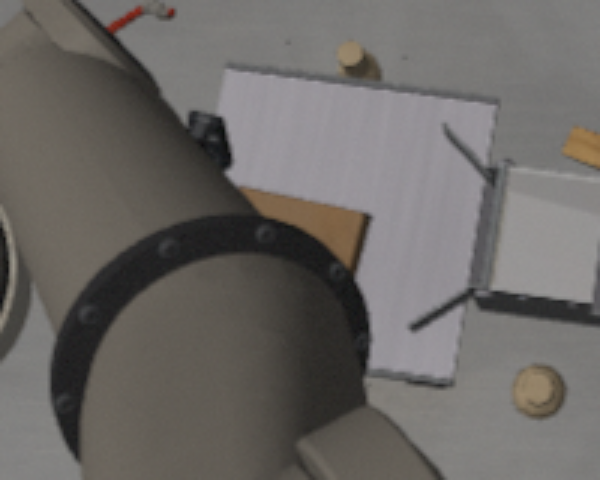

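Emit:
drive_tool:
  slide:
    - [0,-7,0]
    - [1,-14,0]
    - [1,-21,-1]
    - [2,-28,-1]
    - [3,-35,-1]
    - [3,-42,-1]
    - [4,-49,-1]
    - [4,-56,-1]
    - [4,-56,-1]
  turn:
    - [0,0,0.01]
    - [0,0,0.02]
    - [0,0,0.03]
    - [0,0,0.04]
    - [0,0,0.05]
    - [0,0,0.06]
    - [0,0,0.07]
    - [0,0,0.083]
    - [0,0,0.083]
  gripper: [0.35,0.35,0.35,0.35,0.35,0.35,0.35,0.35,0.35]

```text
t: 5.4
eef_pos: [0.5618, 0.1719, 0.0847]
tool_rot: [0.707, 0.042, 0.705, -0.042]
contact_force: [0.1, -0.3, -0.3]
gripper_width: 0.354
```

```bash
cat > look.py <<'E'
from st import *
import sys
n=sys.argv[1]
state(0,(-.145,.002,.085))
c=bot.read_camera('top');s=bot.read_camera('side')
cv2.imwrite(f'pics/a{n}.png',cv2.resize(c['color'][150:270,190:390,::-1],None,fx=4,fy=4,interpolation=cv2.INTER_CUBIC))
cv2.imwrite(f'pics/b{n}.png',cv2.resize(s['color'][150:270,265:385,::-1],None,fx=5,fy=5,interpolation=cv2.INTER_CUBIC))
E
python3 look.py 4
```

```text
t 5.4 tcp [0.5618 0.1719 0.0847] chute [-0.1774 -0.005 ] F [ 0.1 -0.3 -0.3] w 0.354 q [ 0.    0.57 -0.53  1.86  0.39  0.81 -0.85]
toolx [ 0.003  0.    -1.   ] toolz [ 0.993 -0.118  0.003] yaw of toolz off chute y -0.0008
turn 1 [-0.     0.003  0.001]
turn -1 [ 5.000e-03  1.000e-03 -3.141e+00]
target [0.565  0.1389 0.085 ] slide mm [  3.2 -33.    0.3]
```

View pics/a4.png

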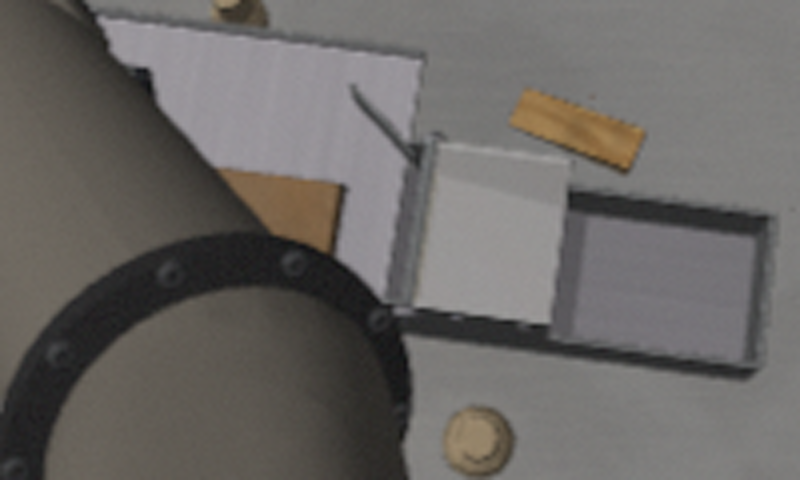

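View pics/b4.png

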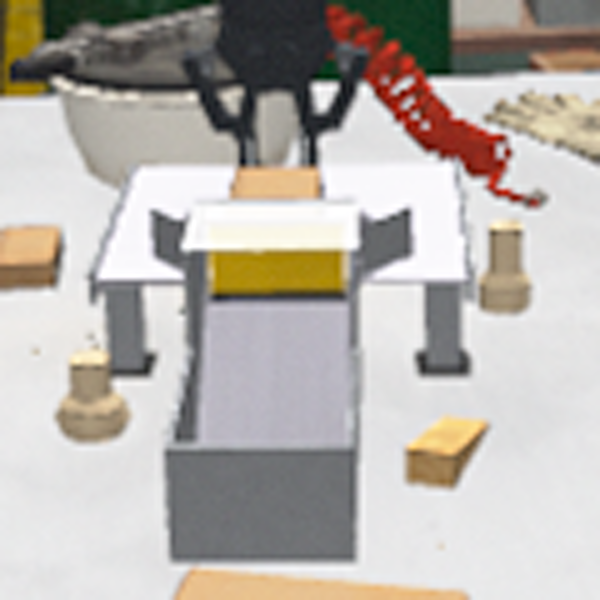

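```bash
python3 -c "
from st import *
c=bot.read_camera('top')
for u,v in [(343,184),(232,171),(334,250)]:
  print((ray(c,(190+u/4-.4,150+v/4-.4),.105)[:2]-t)@R)"
```

```text
[-0.05522569  0.02477352]
[-0.12475184  0.02371462]
[-0.05399383 -0.01705839]
```

Emit:
drive_tool:
  slide:
    - [0,-8,0]
    - [0,-16,0]
    - [0,-24,0]
    - [0,-32,0]
    - [0,-40,0]
    - [-1,-48,0]
    - [-2,-56,0]
    - [-3,-64,0]
    - [-4,-72,0]
    - [-4,-72,0]
  turn:
    - [0,0,0]
    - [0,0,0]
    - [0,0,0]
    - [0,0,0]
    - [0,0,0]
    - [0,0,0]
    - [0,0,0]
    - [0,0,0]
    - [0,0,0]
    - [0,0,0]
  gripper: [0.35,0.35,0.35,0.35,0.35,0.35,0.35,0.35,0.35,0.35]

```text
t: 6.55
eef_pos: [0.5572, 0.099, 0.0844]
tool_rot: [0.707, 0.042, 0.705, -0.043]
contact_force: [-1.0, 0.1, -0.1]
gripper_width: 0.35
```

```bash
python3 look.py 5
```

```text
t 6.55 tcp [0.5572 0.099  0.0844] chute [-0.1045 -0.001 ] F [-1.   0.1 -0.1] w 0.35 q [ 0.13  0.54 -0.53  1.91  0.38  0.79 -0.73]
toolx [ 0.002 -0.001 -1.   ] toolz [ 0.993 -0.12   0.002] yaw of toolz off chute y -0.002
turn 1 [0.001 0.002 0.002]
turn -1 [ 3.00e-03 -1.00e-03 -3.14e+00]
target [0.565  0.1389 0.085 ] slide mm [ 7.7 39.9  0.6]
```

View pics/a5.png

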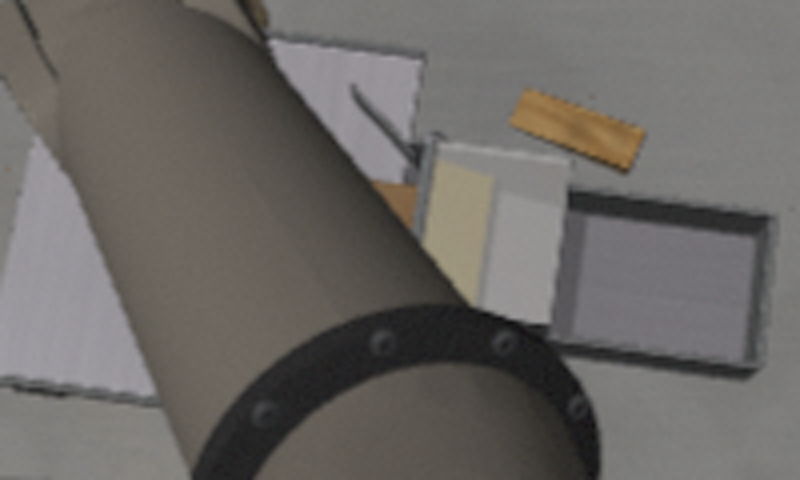

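View pics/b5.png

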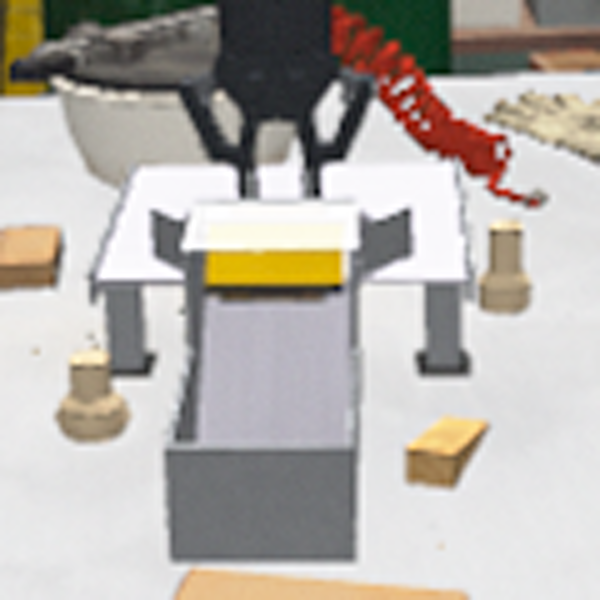

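The block has entered the mouth centred, and the flap is swung open under the clear roof. I'll push it past the deck edge.

Emit:
drive_tool:
  slide:
    - [-1,-8,0]
    - [-2,-16,0]
    - [-3,-24,0]
    - [-4,-32,0]
    - [-5,-40,0]
    - [-5,-44,0]
    - [-5,-44,0]
    - [-5,-44,0]
  turn:
    - [0,0,0]
    - [0,0,0]
    - [0,0,0]
    - [0,0,0]
    - [0,0,0]
    - [0,0,0]
    - [0,0,0]
    - [0,0,0]
  gripper: [0.35,0.35,0.35,0.35,0.35,0.35,0.35,0.35]

```text
t: 7.45
eef_pos: [0.5518, 0.0554, 0.084]
tool_rot: [0.706, 0.042, 0.706, -0.043]
contact_force: [0.2, 0.0, -0.2]
gripper_width: 0.346
```

```bash
python3 look.py 6
```

```text
t 7.45 tcp [0.5518 0.0554 0.084 ] chute [-0.0605 -0.0013] F [ 0.2  0.  -0.2] w 0.346 q [ 0.2   0.52 -0.53  1.94  0.37  0.78 -0.66]
toolx [ 0.001 -0.001 -1.   ] toolz [ 0.993 -0.119  0.001] yaw of toolz off chute y -0.0018
turn 1 [0.001 0.001 0.002]
turn -1 [ 1.00e-03 -1.00e-03 -3.14e+00]
target [0.565  0.1389 0.085 ] slide mm [13.2 83.6  1. ]
```

View pics/a6.png

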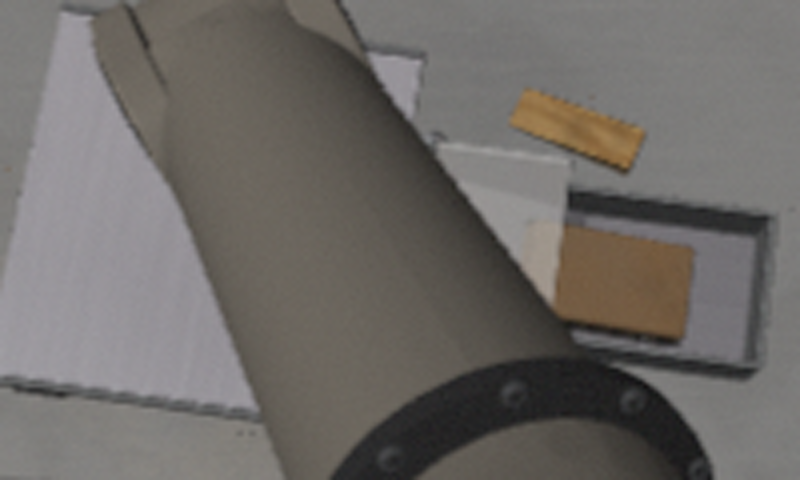

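View pics/b6.png

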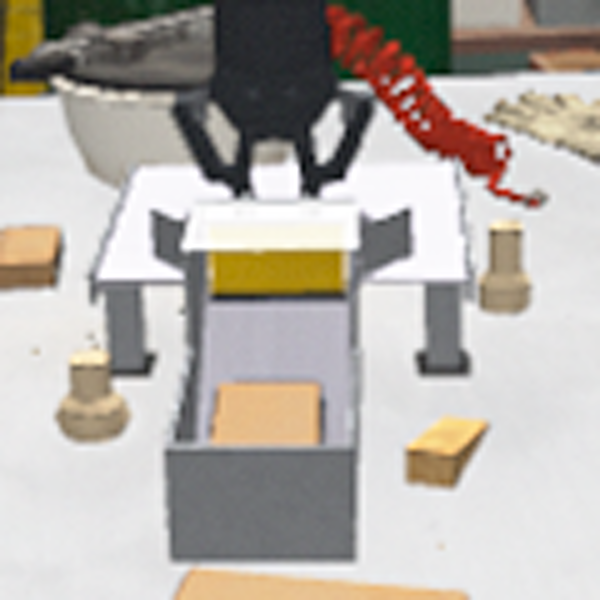

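The block lies in the bin (side crop 268,412) and the flap hangs shut (275,272). I'll draw back and lift clear.

Emit:
drive_tool:
  slide:
    - [3,25,0]
    - [8,60,3]
    - [12,95,20]
    - [14,120,50]
    - [14,130,90]
    - [14,130,130]
    - [14,130,150]
    - [14,130,150]
    - [14,130,150]
  turn:
    - [0,0,0]
    - [0,0,0]
    - [0,0,0]
    - [0,0,0]
    - [0,0,0]
    - [0,0,0]
    - [0,0,0]
    - [0,0,0]
    - [0,0,0]
  gripper: [0.35,0.35,0.35,0.35,0.35,0.35,0.35,0.35,0.35]

```text
t: 8.45
eef_pos: [0.5657, 0.1861, 0.2339]
tool_rot: [0.706, 0.042, 0.705, -0.042]
contact_force: [-0.7, -0.4, -0.0]
gripper_width: 0.349
```

```bash
python3 look.py 7; python3 -c "
from st import *
c=bot.read_camera('top');m=cork(c);m[:,:318]=0;m[:205]=0;m[:,385:]=0;m[245:]=0
k=max(cv2.findContours(m,0,2)[0],key=cv2.contourArea)
p=np.array([ray(c,q,.045)[:2] for q in k[:,0].astype(float)]);q=(p-t)@R;print(q.min(0),q.max(0))"
```

```text
t 8.45 tcp [0.5657 0.1861 0.2339] chute [-0.192  -0.0029] F [-0.7 -0.4 -0. ] w 0.349 q [ 0.04  0.41 -0.61  1.72  0.26  1.09 -0.76]
toolx [ 0.001 -0.001 -1.   ] toolz [ 0.993 -0.118  0.001] yaw of toolz off chute y -0.0005
turn 1 [0.001 0.001 0.001]
turn -1 [ 2.000e-03 -1.000e-03 -3.141e+00]
target [0.565  0.1389 0.085 ] slide mm [  -0.7  -47.2 -148.9]
[ 0.10436913 -0.0340249 ] [0.21098703 0.02645935]
```

View pics/a7.png

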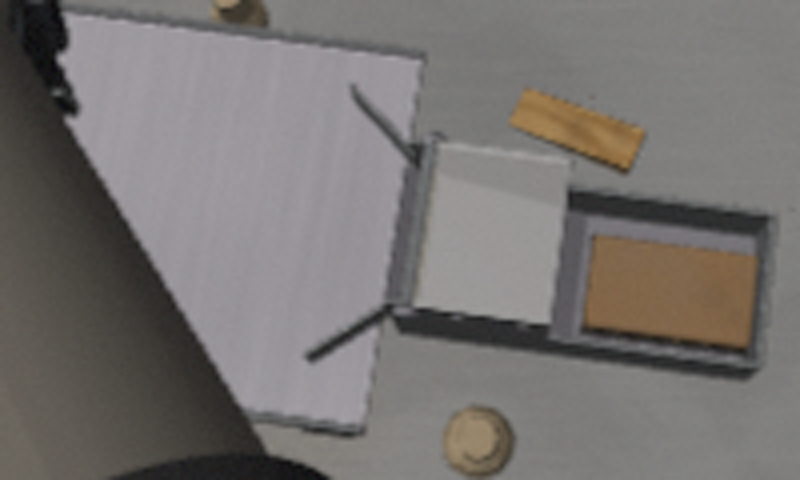

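View pics/b7.png

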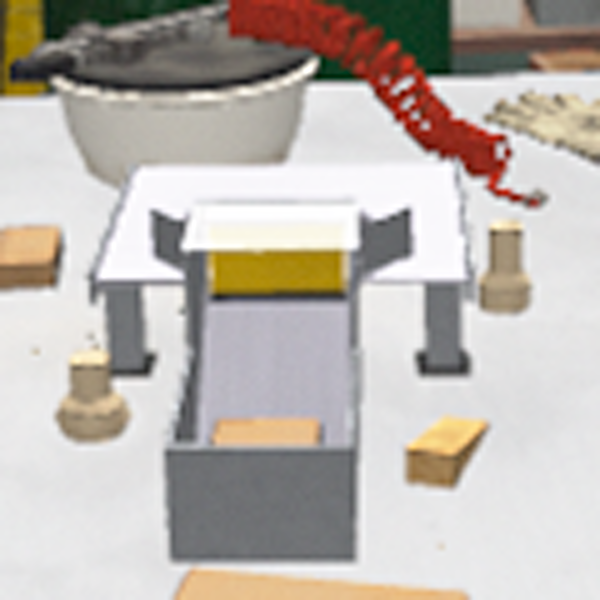

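The block now lies on the bin floor, centre about chute (0.158, -0.004). The flap is shut and the bystanders have not moved. I'll wait briefly, check that nothing is still moving, and hand in.

Emit:
drive_tool:
  slide:
    - [0,0,0]
    - [0,0,0]
    - [0,0,0]
    - [0,0,0]
    - [0,0,0]
    - [0,0,0]
    - [0,0,0]
    - [0,0,0]
  turn:
    - [0,0,0]
    - [0,0,0]
    - [0,0,0]
    - [0,0,0]
    - [0,0,0]
    - [0,0,0]
    - [0,0,0]
    - [0,0,0]
  gripper: [0.35,0.35,0.35,0.35,0.35,0.35,0.35,0.35]

```text
t: 9.4
eef_pos: [0.5651, 0.1856, 0.2325]
tool_rot: [0.705, 0.041, 0.706, -0.042]
contact_force: [0.0, -0.6, 0.0]
gripper_width: 0.349
```

```bash
python3 -c "
from st import *
c=bot.read_camera('top');m=cork(c);m[:,:318]=0;m[:205]=0;m[:,385:]=0;m[245:]=0
k=max(cv2.findContours(m,0,2)[0],key=cv2.contourArea)
p=np.array([ray(c,q,.035)[:2] for q in k[:,0].astype(float)]);q=(p-t)@R;print(q.min(0),q.max(0),(q.min(0)+q.max(0))/2)
import cv2
b=cv2.imread('pics/side0.png').astype(int);s=bot.read_camera('side')['color'][:,:,::-1].astype(int)
d=abs(b-s).max(2)
for n,(u,v) in dict(stub=(283,228),core=(366,203),wedge=(354,240),flap=(321,204)).items(): print(n,d[v-9:v+9,u-9:u+9].mean().round(1))
bot.hand_in()"
```

```text
[ 0.10490506 -0.03237834] [0.212331   0.02862626] [ 0.15861803 -0.00187604]
stub 4.4
core 4.5
wedge 4.4
flap 4.7
the job is handed in; nothing more can be done
```

I pushed the middle-sized sanding block (measured 61 x 111 mm) along the deck with two part-open fingertips. On the way I straightened and centred it. It went through the flap and slid down into the bin. I then drew the arm back, lifted it clear and handed the job in at about 9.5 s of the 51 s allowed.

My last checks, none of which failed or disagreed:
- **Block:** it lies flat in the bin, centre about chute (0.159, -0.002) m. It stayed within about 2 mm between two looks roughly 1 s apart.
- **Flap:** it swung open as the block passed, seen in both camera views, though I did not measure the angle. Afterwards it looked the same as in the first picture, so it hangs shut.
- **Cores and wedge:** the side picture shows no change from the start at any of the three.
- **Robot:** it touches nothing, and the force readings I took stayed at 1.3 N or less.

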